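# Brake, load and send the dispatch trolley

## Robot

A 7-joint arm with a two-finger parallel gripper is mounted at the origin on the work surface. World frame = base frame: x ahead of the robot, y to its left, z up, the work surface at z = 0. Lengths are in m, angles in rad, forces in N, time in s.
With the tool pointing down it reaches from about 0.425 to 0.925 m from the base axis. Payload 6.8 kg.
Tool frame: the origin (TCP) lies between the finger pads; the fingertips stand 11 mm ahead of it and the grasp point (between the pads) lies 8 mm behind it; z points along the fingers, y is the line along which they close (so a half turn about z gives the same grasp; the last joint's range is limited). The gripper opens to 85 mm and grips with 20 to 120 N. Pads are 22 mm wide; open, the fingers measure 114 mm over their backs; the gripper's body (76 mm by 85 mm) begins 54 mm behind the grasp point. The pads swing forward as they close: fully open they stand 13 mm farther back than shut.
Start: joints at [-1.233, 0.477, 0.022, 1.555, -0.011, 1.109, -0.083], TCP at [0.291, 0.609, 0.242] pointing down, gripper open.
Joint ranges: [-2.96, 2.96], [-0.34, 2.1], [-1.41, 1.46], [0.24, 2.44], [-1.37, 4.51], [0.17, 1.92], [-2.96, 2.96]. Speed limits (rad/s): [2.39, 2.39, 3.14, 3.14, 3.14, 3.14, 3.14].

## Interface

Orientations are given as a rotation vector (axis times angle).
In Python, from bench import r gives the robot as it stands.
- The arm moves only by the tool send_rows, never from a script. Its argument "deltas" is a list of rows, each an object of numbers: "dx", "dy", "dz": the shift along the world's x, y, z in mm; "rx", "ry", "rz": the turn, a rotation vector about the world's x, y, z in degrees. A call has 1 to 5 rows; each row is the pose to reach, as a shift and turn from the pose commanded when the call began; what a row does not reach only later rows make up. A row lasts 1/12 s, in which the tool goes at most 41.7 mm and 7.16 degrees, less where a joint would pass 70% of its speed; a pose out of reach is approached as far as the arm can. A call with a gripper value outside its range is refused whole. "jaw" is the finger opening in mm, from 0 to 85.4, set as the call begins (left out, the last holds). The fingers move at their own pace and stop on an object; "newtons" is the grip in N (left out, the last holds). Time passes only in rows, so rows that repeat a pose let the fingers close. It gives the time, the measured TCP pose, the force, the opening and the grip force at its end, in the units of the state.
- r.get_obs(): the state, without advancing time (a new reading comes with each control period).
- r.grab_frame(name): name is "scene" or "top" or "wrist"; returns a dict with "frame" (480x640x3 uint8, blue, green, red), "z_map" (480x640 float32, m along the optical axis (not along the pixel's ray), 0 where there is no reading), "vertical_fov" (degrees; the focal length in pixels is half the picture's height over the tangent of half this angle, whatever the lens; pixels are square), "cx", "cy" (the principal point, pixels), "distortion" ([k1, k2, p1, p2, k3] as OpenCV has them; the pictures are not rectified), "xyz" and "orientation" of the camera in the world. Camera axes: x right, y down, z forward; pixel columns grow to the right and rows downward; lengths in m; the calibration is good to about 2 mm. A picture is of the moment at which its call begins.
- r.hand_in(): hands the job in; it is judged then, once.
The state is a dict: "clock": time; "joints": joint angles; "qvel": joint speeds; "tau": joint torques, N m; "tcp_pos": TCP position; "orientation": TCP orientation; "contact_force": force on the tool from outside, world axes, zero at the start; "moment": the same for the moment, N m; "grip_width": finger opening in m; "gripper_force": force on a finger pad.
Only numpy, scipy, OpenCV 4.12 (cv2) and the standard library are available. Lean on these libraries where they do the work, as an engineer would, in place of code of your own. Each camera call takes 0.05 s, during which the arm holds its last target. There are 200 camera calls.

## Task

Push the brake pedal of the bench trolley fully down to lock it while the trolley still stands empty where it is, then, with the brake on, drop every mailing tube on the bench upright into a cup of its own (any cup) right to the bottom, and lay the carton flat in the tray at the trolley's right end. Then flick the pedal fully up to release the brake before the trolley is moved, roll the loaded trolley to the left all the way to the end of its track, and push the pedal fully down again to lock it there. Never drag the trolley with the brake on, and leave the cards, the tape dispenser and the label roll where they are.

Things in the scene. Friction and masses are not known exactly. Their poses are not given: they have to be found in the camera images.
- trolley (a joint): travel of the trolley along its track, m: 0 at the right-hand end (robot's right, -y side), 0.22 at the left-hand end stop. The trolley is a plywood deck (112 mm deep, 380 mm long along the track, top 42 mm above the bench) on two rails bolted to the bench. Unbraked it rolls with about 2 to 3 N and stays where it is left. With the brake fully on a rubber shoe grips the rail and holds against 30 N and more
- brake (a joint): brake pedal angle, rad: 0 = released, pedal 0.70 rad above level, pointing to the robot; 0.75 = fully down at its stop, practically level, brake on. Friction hinge, stays where left: 2 N at the pad to move, rising to 5 N over the last 0.2 rad where the shoe bites (push right to the stop; short of it it creeps back 0.03 rad); 4 N to lift off. Locked above 0.66, released below 0.20
- brake_pad (a point): middle of the upper face of the black pedal pad at the free end of the brake lever: pad 44 mm long (along the lever), 26 mm wide (along the track), 10 mm thick. The pad can be pushed down from above or pinched across its 26 mm width from above and lifted. About 109 mm above the bench when released, 53 mm when locked. x axis at joint 0: level, away from the robot; y axis along the track
- brake_hinge (a point): pivot of the brake lever, 52 mm above the bench at the front edge of the trolley deck; hinge axis along the track. Pad middle 83 mm from it
- post_top (a point): centre of the top of the trolley's push post, an upright steel round post 18 mm in diameter at the front of the trolley, standing 62 mm above its bracket, top 103 mm above the bench. Axes are the trolley's: x across the track away from the robot, y along the track towards its left-hand end (the way to roll), z up
- carton: small closed cardboard carton, 60 mm (its x) by 84 mm (its y) by 46 mm high, about 180 g, lying flat; origin at the centre of its underside
- bay (a point): centre of the floor of the open tray at the right-hand end of the trolley, 42 mm above the bench: inside 72 mm (x, across the track) by 96 mm (y, along the track), lips 6 mm thick and 16 mm high. Axes as the trolley's. The carton lies in it with its long side along the track. The middle of cup1 is 90 mm from here
- tube1: plain cardboard mailing tube with white end caps standing upright, 40 mm in diameter, 110 mm tall, about 70 g; origin at the centre of its underside. Absent (None) in some starts
- tube2: plain cardboard mailing tube with white end caps standing upright, 40 mm in diameter, 110 mm tall, about 70 g; origin at the centre of its underside. Absent (None) in some starts
- tube3: plain cardboard mailing tube with white end caps standing upright, 40 mm in diameter, 110 mm tall, about 70 g; origin at the centre of its underside. Absent (None) in some starts
- tube4: plain cardboard mailing tube with white end caps standing upright, 40 mm in diameter, 110 mm tall, about 70 g; origin at the centre of its underside. Absent (None) in some starts
- cup1 (a point): centre of the inner floor of cup 1 of the trolley's row of four (counted from the right, 65 mm apart): a round blind grey cup, 46 mm inside and 54 mm outside, 50 mm deep; floor 46 mm, rim 96 mm above the bench. Axes as the trolley's
- cup2 (a point): centre of the inner floor of cup 2 of the trolley's row of four (counted from the right, 65 mm apart): a round blind grey cup, 46 mm inside and 54 mm outside, 50 mm deep; floor 46 mm, rim 96 mm above the bench. Axes as the trolley's
- cup3 (a point): centre of the inner floor of cup 3 of the trolley's row of four (counted from the right, 65 mm apart): a round blind grey cup, 46 mm inside and 54 mm outside, 50 mm deep; floor 46 mm, rim 96 mm above the bench. Axes as the trolley's
- cup4 (a point): centre of the inner floor of cup 4 of the trolley's row of four (counted from the right, 65 mm apart): a round blind grey cup, 46 mm inside and 54 mm outside, 50 mm deep; floor 46 mm, rim 96 mm above the bench. Axes as the trolley's
- cards: bystander: stack of white cards 100 x 150 x 30 mm beyond the track; origin under its centre. Leave alone
- dispenser: bystander: black tape dispenser 60 x 150 x 92 mm on the right; origin under its centre. Leave alone
- labels: bystander: roll of paper labels, 84 mm in diameter, 50 mm high, standing beyond the track; origin under its centre. Leave alone

How it is judged:
By the outcome, as a careful person would: the job done as asked, in the order asked, and still so for the second after the job is handed in, with the robot touching nothing.
Of tube1, tube2, tube3, tube4 only 2 to 4 are there at a start; the rules pass over those that are not, and their reading is None.
At some moment in a run one of carton may be knocked a few centimetres aside while the robot is not near it.
It also fails if it takes over 210 s, if anything falls off the work surface, if the arm or the gripper's body presses on something with over 40 N, if the wrist force passes 120 N, or if a joint passes its speed limit or range.

## Working session

There is one attempt and no reset: what is moved stays moved. The work goes in short steps, Python scripts to look and compute and a tool call to move; the robot and the scene stay as the last step left them, time stands still between calls to the robot, and variables do not carry over. Pictures are saved under pics/ and viewed, at most 14 in all, crops included, and the job is handed in when it is done.

Besides the shell and the picture viewer there is one more tool, called after "Call:" as a command line: name --argument value ..., lists and objects as JSON in quotes. send_rows: Moves the arm, as the interface text tells. Its arguments: {"type":"object","properties":{"deltas":{"type":"array","items":{"type":"object","properties":{"dx":{"type":"number"},"dy":{"type":"number"},"dz":{"type":"number"},"rx":{"type":"number"},"ry":{"type":"number"},"rz":{"type":"number"}}}},"jaw":{"type":"number"},"newtons":{"type":"number"}},"required":["deltas"]}

```bash
ls; mkdir -p pics; cat > h.py <<'E'
import numpy as np, cv2
from scipy.spatial.transform import Rotation as R
from bench import r
def grab(name, png=None):
    f=r.grab_frame(name)
    if png: cv2.imwrite('pics/'+png, f['frame'])
    return f
def K(f):
    fl=240/np.tan(np.radians(f['vertical_fov'])/2)
    return np.array([[fl,0,f['cx']],[0,fl,f['cy']],[0,0,1.]])
def rot(f):
    o=np.array(f['orientation'],float)
    return R.from_rotvec(o).as_matrix() if o.size==3 else (o if o.shape==(3,3) else R.from_quat(o).as_matrix())
def rays(f,uv):
    n=cv2.undistortPoints(np.array(uv,float).reshape(-1,1,2),K(f),np.array(f['distortion'],float)).reshape(-1,2)
    return np.c_[n,np.ones(len(n))]
def plane(f,uv,z):
    d=rays(f,uv)@rot(f).T; o=np.array(f['xyz'])
    return o+d*((z-o[2])/d[:,2])[:,None]
def cloud(f):
    v,u=np.mgrid[0:480,0:640]
    d=rays(f,np.c_[u.ravel(),v.ravel()])*f['z_map'].reshape(-1,1)
    return (d@rot(f).T+np.array(f['xyz'])).reshape(480,640,3)
E
python3 - <<'E'
from h import *
o=r.get_obs()
print({k:np.round(o[k],3) for k in o})
for n in('scene','top'):
    f=grab(n,n+'1.png'); print(n,f['vertical_fov'],f['cx'],f['cy'],f['distortion'],f['xyz'],f['orientation'],(f['z_map']>0).mean())
    np.savez(n+'1.npz',c=cloud(f),im=f['frame'])
E
```

```text
pics
{'clock': np.float64(0.0), 'joints': array([-1.233,  0.478,  0.022,  1.556, -0.011,  1.109, -0.083]), 'qvel': array([-0.002, -0.   , -0.001, -0.001, -0.001,  0.001, -0.   ]), 'tau': array([-0.0000e+00, -5.9646e+01,  1.6080e+00, -2.8119e+01,  1.2000e-02,
        9.0000e-03,  0.0000e+00]), 'tcp_pos': array([0.291, 0.609, 0.241]), 'orientation': array([-6.940e-01, -3.064e+00,  3.000e-03]), 'contact_force': array([-0.114,  0.933,  0.382]), 'moment': array([ 0.016, -0.01 , -0.005]), 'gripper_force': np.float64(0.0), 'grip_width': np.float64(0.085)}
scene 53.02262350223945 321.20601426378835 238.49283538791545 [-0.02100924  0.          0.          0.          0.        ] [1.52171097 0.16131182 0.81236148] [-1.46982973 -1.91677944  0.98642545] 0.98728515625
top 44.24831220825168 318.3163346640529 241.41996602891197 [-0.1376516  0.         0.         0.         0.       ] [ 0.38654368 -0.09631269  1.44847941] [-2.17930999  2.13079678 -0.17512654] 0.9961067708333333
```

View pics/top1.png

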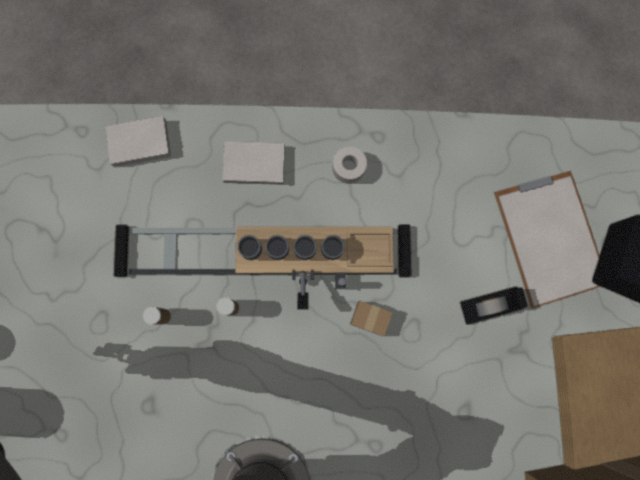

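View pics/scene1.png

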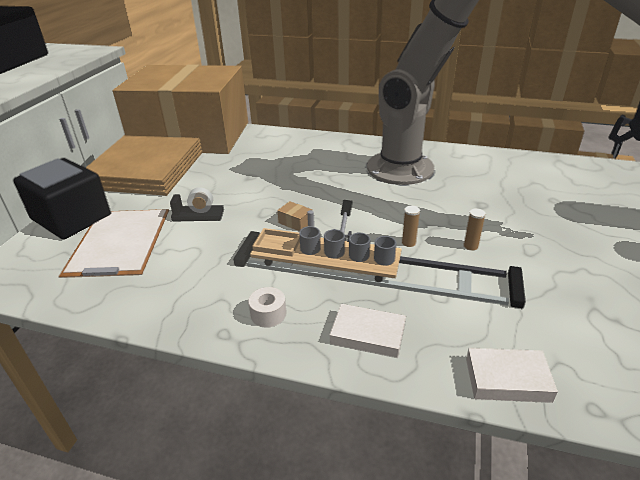

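The top view shows two tubes, at (155,315) and (228,307). The carton is at (372,318), the pedal pad at (303,300), the post at (341,282), and the cups at about (250/277/304/332,247). Next I measure them.

```bash
python3 - <<'E'
from h import *
d=np.load('top1.npz'); c=d['c']; im=d['im']
def reg(n,u0,u1,v0,v1,z0,z1):
    p=c[v0:v1,u0:u1].reshape(-1,3); p=p[(p[:,2]>z0)&(p[:,2]<z1)]
    if len(p)<3: print(n,'few'); return
    rc=cv2.minAreaRect((p[:,:2]*1000).astype(np.float32))
    print(n,len(p),'mean',p.mean(0).round(4),'rect',np.round(rc[0],1),np.round(rc[1],1),round(rc[2],1))
print('table',c[380:390,150:160].reshape(-1,3).mean(0))
reg('tubeA',135,175,300,330,.1,.13); reg('tubeB',212,245,293,322,.1,.13)
reg('carton',345,400,295,340,.035,.06)
reg('pad',294,314,288,312,.06,.14)
reg('post',330,352,272,292,.09,.12)
for i,(u) in enumerate((333,305,277,249)): reg('cup%d'%(i+1),u-14,u+14,233,261,.085,.11)
reg('deck',230,395,222,277,.03,.07)
reg('stopL',110,135,220,280,.02,.2); reg('stopR',396,415,220,280,.02,.2)
E
```

```text
table [0.23620393 0.26949697 0.00033781]
tubeA 269 mean [0.4024 0.2559 0.1101] rect [402. 256.] [38.6 41.2] 2.0
tubeB 252 mean [0.4279 0.0892 0.1103] rect [428.3  88.9] [39.1 38.4] 48.0
carton 890 mean [ 0.4099 -0.2494  0.0455] rect [ 409.1 -250.9] [85.1 60.8] 71.3
pad 229 mean [ 0.4469 -0.086   0.1026] rect [450.4 -85.8] [49.6 25.2] 1.4
post 50 mean [ 0.491  -0.1748  0.1023] rect [ 490.8 -174.3] [16.2 15.9] 0.6
cup1 144 mean [ 0.5727 -0.1529  0.0945] rect [ 572.8 -153.4] [52.  52.6] 85.8
cup2 141 mean [ 0.5712 -0.0885  0.0946] rect [571.  -88.6] [53.5 51. ] 1.6
cup3 142 mean [ 0.5702 -0.0234  0.0943] rect [569.4 -23.7] [53.1 51.4] 1.4
cup4 146 mean [0.5682 0.0424 0.0943] rect [567.7  41.9] [52.5 53.1] 21.8
deck 6653 mean [ 0.5684 -0.1173  0.0442] rect [ 565.9 -111.1] [122.1 381.8] 1.4
stopL 647 mean [0.5604 0.3658 0.0263] rect [560.6 367.1] [129.8  33.9] 0.6
stopR 591 mean [ 0.5777 -0.3319  0.0255] rect [ 577.5 -331.8] [ 28.5 129.2] 89.9
```

Call:
send_rows --deltas '[{"dx": 15, "dy": -38, "rz": 6}, {"dx": 30, "dy": -76, "rz": 12}, {"dx": 45, "dy": -114, "rz": 18}, {"dx": 60, "dy": -152, "rz": 24}, {"dx": 75, "dy": -190, "rz": 27}]' --jaw 0

```text
$.deltas[0]: bad value
```

Call:
send_rows --deltas '[{"dx": 15, "dy": -38}, {"dx": 30, "dy": -76}, {"dx": 45, "dy": -114}, {"dx": 60, "dy": -152}, {"dx": 75, "dy": -190}]'

```text
$.deltas[0]: bad value
```

Call:
send_rows --deltas '[{"dx": 5, "dy": -38}, {"dx": 5, "dy": -76}, {"dx": 5, "dy": -114}, {"dx": 5, "dy": -152}, {"dx": 5, "dy": -190}]'

```text
$.deltas[0]: bad value
```

Call:
send_rows --deltas '[{"dx": 15, "dy": -38, "dz": 0, "rx": 0, "ry": 0, "rz": 6}, {"dx": 30, "dy": -76, "dz": 0, "rx": 0, "ry": 0, "rz": 12}, {"dx": 45, "dy": -114, "dz": 0, "rx": 0, "ry": 0, "rz": 18}, {"dx": 60, "dy": -152, "dz": 0, "rx": 0, "ry": 0, "rz": 24}, {"dx": 75, "dy": -190, "dz": 0, "rx": 0, "ry": 0, "rz": 27}]' --jaw 0

```text
clock: 0.52
tcp_pos: [0.3663, 0.4169, 0.2419]
orientation: [0.049, -3.141, 0.001]
contact_force: [0.9, 1.3, 0.0]
grip_width: 0.025
gripper_force: 0.0
```

Call:
send_rows --deltas '[{"dx": 20, "dy": -36, "dz": 0, "rx": 0, "ry": 0, "rz": 0}, {"dx": 40, "dy": -72, "dz": 0, "rx": 0, "ry": 0, "rz": 0}, {"dx": 60, "dy": -108, "dz": 0, "rx": 0, "ry": 0, "rz": 0}, {"dx": 75, "dy": -146, "dz": 0, "rx": 0, "ry": 0, "rz": 0}, {"dx": 80, "dy": -187, "dz": 0, "rx": 0, "ry": 0, "rz": 0}]'

```text
clock: 0.93
tcp_pos: [0.4477, 0.2302, 0.2423]
orientation: [-0.038, 3.14, 0.0]
contact_force: [0.7, 0.3, 0.4]
grip_width: -0.0
gripper_force: 0.0
```

Call:
send_rows --deltas '[{"dx": 0, "dy": -41, "dz": 0, "rx": 0, "ry": 0, "rz": 0}, {"dx": 0, "dy": -82, "dz": 0, "rx": 0, "ry": 0, "rz": 0}, {"dx": 0, "dy": -123, "dz": 0, "rx": 0, "ry": 0, "rz": 0}, {"dx": 0, "dy": -164, "dz": 0, "rx": 0, "ry": 0, "rz": 0}, {"dx": 0, "dy": -205, "dz": 0, "rx": 0, "ry": 0, "rz": 0}]'

```text
clock: 1.35
tcp_pos: [0.4453, 0.025, 0.2422]
orientation: [0.04, -3.141, -0.0]
contact_force: [0.6, 0.7, -0.3]
grip_width: 0.0004
gripper_force: 0.0
```

Call:
send_rows --deltas '[{"dx": 0, "dy": -38, "dz": 0, "rx": 0, "ry": 0, "rz": 0}, {"dx": 0, "dy": -76, "dz": -20, "rx": 0, "ry": 0, "rz": 0}, {"dx": 0, "dy": -110, "dz": -50, "rx": 0, "ry": 0, "rz": 0}, {"dx": 0, "dy": -110, "dz": -80, "rx": 0, "ry": 0, "rz": 0}, {"dx": 0, "dy": -110, "dz": -80, "rx": 0, "ry": 0, "rz": 0}]'

```text
clock: 1.77
tcp_pos: [0.442, -0.0851, 0.1578]
orientation: [0.033, -3.133, 0.001]
contact_force: [-1.0, 0.8, -0.4]
grip_width: -0.0
gripper_force: 0.0
```

Call:
send_rows --deltas '[{"dx": 0, "dy": 0, "dz": -25, "rx": 0, "ry": 0, "rz": 0}, {"dx": -2, "dy": 0, "dz": -40, "rx": 0, "ry": 0, "rz": 0}, {"dx": -4, "dy": 0, "dz": -55, "rx": 0, "ry": 0, "rz": 0}, {"dx": -7, "dy": 0, "dz": -70, "rx": 0, "ry": 0, "rz": 0}, {"dx": -10, "dy": 0, "dz": -82, "rx": 0, "ry": 0, "rz": 0}]'

```text
clock: 2.18
tcp_pos: [0.4364, -0.0819, 0.0803]
orientation: [-0.042, 3.141, 0.001]
contact_force: [0.2, -0.2, 1.8]
grip_width: -0.0
gripper_force: 0.7
```

Call:
send_rows --deltas '[{"dx": 0, "dy": 0, "dz": -6, "rx": 0, "ry": 0, "rz": 0}, {"dx": 0, "dy": 0, "dz": -9, "rx": 0, "ry": 0, "rz": 0}, {"dx": 0, "dy": 0, "dz": -12, "rx": 0, "ry": 0, "rz": 0}, {"dx": 0, "dy": 0, "dz": -14, "rx": 0, "ry": 0, "rz": 0}, {"dx": 0, "dy": 0, "dz": -14, "rx": 0, "ry": 0, "rz": 0}]'

```text
clock: 2.6
tcp_pos: [0.4361, -0.0824, 0.0667]
orientation: [0.041, -3.141, -0.001]
contact_force: [0.0, -0.3, -0.4]
grip_width: 0.0002
gripper_force: 0.0
```

Call:
send_rows --deltas '[{"dx": 0, "dy": 0, "dz": -2, "rx": 0, "ry": 0, "rz": 0}, {"dx": 0, "dy": 0, "dz": -4, "rx": 0, "ry": 0, "rz": 0}, {"dx": 0, "dy": 0, "dz": -6, "rx": 0, "ry": 0, "rz": 0}, {"dx": 0, "dy": 0, "dz": -6, "rx": 0, "ry": 0, "rz": 0}]'

```text
clock: 2.93
tcp_pos: [0.4369, -0.0827, 0.0633]
orientation: [-0.039, 3.14, 0.003]
contact_force: [-13.0, 3.3, 48.3]
grip_width: 0.0001
gripper_force: 24.4
```

```bash
python3 - <<'E'
from h import *
print(r.get_obs()['contact_force'])
a=grab('wrist')['frame']; b=grab('scene')['frame'][190:310,260:420]
cv2.imwrite('pics/c2.png',np.vstack([cv2.resize(a,(480,300)),cv2.resize(b,(480,300))]))
E
```

```text
[-12.96803353   3.26486543  48.30506918]
```

View pics/c2.png

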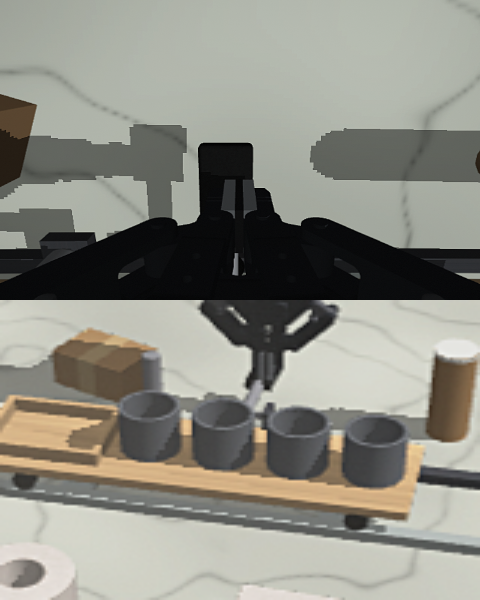

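The picture shows the fingers on the pedal and the lever level, and the 48 N reading confirms it's at its stop. Now I'll back off and go to tube B.

Call:
send_rows --deltas '[{"dx": 0, "dy": 0, "dz": 30, "rx": 0, "ry": 0, "rz": 0}, {"dx": 0, "dy": 0, "dz": 70, "rx": 0, "ry": 0, "rz": 0}, {"dx": 0, "dy": 30, "dz": 100, "rx": 0, "ry": 0, "rz": 0}, {"dx": -4, "dy": 70, "dz": 105, "rx": 0, "ry": 0, "rz": 0}, {"dx": -8, "dy": 110, "dz": 105, "rx": 0, "ry": 0, "rz": 0}]' --jaw 85

```text
clock: 3.45
tcp_pos: [0.4308, 0.0283, 0.1688]
orientation: [-0.035, 3.133, 0.003]
contact_force: [0.1, -0.2, 0.0]
grip_width: 0.0605
gripper_force: 0.0
```

```bash
python3 - <<'E'
from h import *
f=grab('top'); c=cloud(f)
p=c[288:312,294:314].reshape(-1,3); p=p[(p[:,2]>.045)&(p[:,2]<.15)]; print('pad',len(p),np.median(p,0),p[:,2].max())
q=p[(p[:,2]<.06)]; print(q.min(0),q.max(0))
E
```

```text
pad 198 [ 0.44270803 -0.08666832  0.05441281] 0.06153141636263659
[ 0.42246583 -0.09909802  0.04761256] [ 0.47714319 -0.07488532  0.05989852]
```

Call:
send_rows --deltas '[{"dx": -2, "dy": 35, "dz": 0, "rx": 0, "ry": 0, "rz": 0}, {"dx": -2, "dy": 61, "dz": 0, "rx": 0, "ry": 0, "rz": 0}, {"dx": -2, "dy": 61, "dz": -25, "rx": 0, "ry": 0, "rz": 0}, {"dx": -2, "dy": 61, "dz": -60, "rx": 0, "ry": 0, "rz": 0}, {"dx": -2, "dy": 61, "dz": -91, "rx": 0, "ry": 0, "rz": 0}]'

```text
clock: 3.92
tcp_pos: [0.4274, 0.0894, 0.0741]
orientation: [-0.043, 3.137, 0.002]
contact_force: [0.1, 0.0, -0.3]
grip_width: 0.0849
gripper_force: 0.0
```

Call:
send_rows --deltas '[{"dx": 0, "dy": 0, "dz": 0, "rx": 0, "ry": 0, "rz": 0}, {"dx": 0, "dy": 0, "dz": 0, "rx": 0, "ry": 0, "rz": 0}, {"dx": 0, "dy": 0, "dz": 0, "rx": 0, "ry": 0, "rz": 0}, {"dx": 0, "dy": 0, "dz": 0, "rx": 0, "ry": 0, "rz": 0}, {"dx": 0, "dy": 0, "dz": 0, "rx": 0, "ry": 0, "rz": 0}]' --jaw 34 --newtons 30

```text
clock: 4.33
tcp_pos: [0.4276, 0.0883, 0.0761]
orientation: [-0.039, 3.138, 0.002]
contact_force: [0.2, -0.4, 5.0]
grip_width: 0.0392
gripper_force: 31.5
```

Call:
send_rows --deltas '[{"dx": 0, "dy": 0, "dz": 40, "rx": 0, "ry": 0, "rz": 0}, {"dx": 0, "dy": 0, "dz": 80, "rx": 0, "ry": 0, "rz": 0}, {"dx": 10, "dy": 0, "dz": 115, "rx": 0, "ry": 0, "rz": 0}, {"dx": 45, "dy": -15, "dz": 118, "rx": 0, "ry": 0, "rz": 0}, {"dx": 80, "dy": -30, "dz": 118, "rx": 0, "ry": 0, "rz": 0}]'

```text
clock: 4.75
tcp_pos: [0.5084, 0.0592, 0.1972]
orientation: [-0.045, 3.133, 0.006]
contact_force: [1.0, -0.2, -1.4]
grip_width: 0.039
gripper_force: 31.4
```

Call:
send_rows --deltas '[{"dx": 30, "dy": -10, "dz": 0, "rx": 0, "ry": 0, "rz": 0}, {"dx": 60, "dy": -16, "dz": 0, "rx": 0, "ry": 0, "rz": 0}, {"dx": 60, "dy": -16, "dz": 0, "rx": 0, "ry": 0, "rz": 0}, {"dx": 60, "dy": -16, "dz": 0, "rx": 0, "ry": 0, "rz": 0}]'

```text
clock: 5.08
tcp_pos: [0.5672, 0.0414, 0.1932]
orientation: [-0.037, 3.14, -0.0]
contact_force: [-0.6, -0.2, -1.2]
grip_width: 0.0392
gripper_force: 31.4
```

```bash
python3 - <<'E'
from h import *
o=r.get_obs();print(o['tcp_pos'],R.from_rotvec(o['orientation']).as_matrix().round(3))
f=grab('wrist'); cv2.imwrite('pics/w3.png',f['frame']); g=grab('scene','s3.png'); np.savez('s3.npz',c=cloud(g))
cv2.imwrite('pics/c3.png',np.hstack([cv2.resize(f['frame'],(400,300)),cv2.resize(g['frame'][180:300,300:460],(400,300))]))
E
```

```text
[0.56721037 0.04139886 0.19318195] [[-1.    -0.024  0.002]
 [-0.024  1.    -0.   ]
 [-0.002 -0.    -1.   ]]
```

View pics/c3.png

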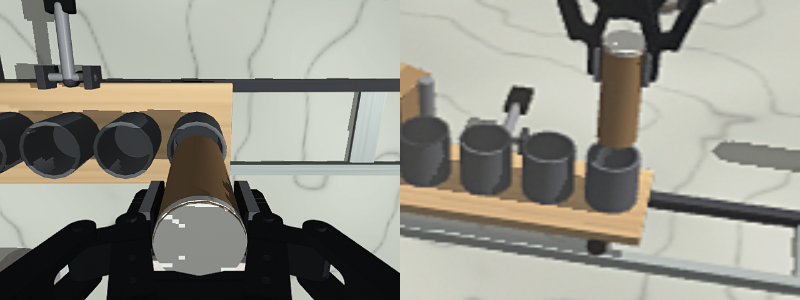

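The tube is held centred above cup 4, and the pedal pad sits lower than before, at (347,219) in the scene view, so it's locked. Lowering now.

Call:
send_rows --deltas '[{"dx": 0, "dy": 0, "dz": -18, "rx": 0, "ry": 0, "rz": 0}, {"dx": 0, "dy": 0, "dz": -26, "rx": 0, "ry": 0, "rz": 0}, {"dx": 0, "dy": 0, "dz": -34, "rx": 0, "ry": 0, "rz": 0}, {"dx": 0, "dy": 0, "dz": -40, "rx": 0, "ry": 0, "rz": 0}, {"dx": 0, "dy": 0, "dz": -40, "rx": 0, "ry": 0, "rz": 0}]'

```text
clock: 5.6
tcp_pos: [0.5656, 0.0416, 0.1514]
orientation: [0.04, -3.141, 0.001]
contact_force: [2.4, -1.8, -3.5]
grip_width: 0.0396
gripper_force: 30.8
```

Call:
send_rows --deltas '[{"dx": 0, "dy": 0, "dz": -10, "rx": 0, "ry": 0, "rz": 0}, {"dx": 0, "dy": 0, "dz": -20, "rx": 0, "ry": 0, "rz": 0}, {"dx": 0, "dy": 0, "dz": -26, "rx": 0, "ry": 0, "rz": 0}, {"dx": 0, "dy": 0, "dz": -29, "rx": 0, "ry": 0, "rz": 0}, {"dx": 0, "dy": 0, "dz": -29, "rx": 0, "ry": 0, "rz": 0}]'

```text
clock: 6.02
tcp_pos: [0.5658, 0.0415, 0.1222]
orientation: [0.039, -3.14, 0.001]
contact_force: [3.8, -4.5, -4.4]
grip_width: 0.0393
gripper_force: 30.7
```

Call:
send_rows --deltas '[{"dx": 0, "dy": 0, "dz": -1, "rx": 0, "ry": 0, "rz": 0}, {"dx": 0, "dy": 0, "dz": -1, "rx": 0, "ry": 0, "rz": 0}, {"dx": 0, "dy": 0, "dz": 0, "rx": 0, "ry": 0, "rz": 0}]' --jaw 60

```text
clock: 6.27
tcp_pos: [0.5652, 0.0431, 0.1228]
orientation: [0.041, -3.139, -0.001]
contact_force: [-0.7, 0.3, 0.5]
grip_width: 0.06
gripper_force: 0.0
```

Call:
send_rows --deltas '[{"dx": 0, "dy": 0, "dz": 40, "rx": 0, "ry": 0, "rz": 0}, {"dx": 0, "dy": 0, "dz": 75, "rx": 0, "ry": 0, "rz": 0}, {"dx": -20, "dy": 25, "dz": 75, "rx": 0, "ry": 0, "rz": 0}, {"dx": -50, "dy": 55, "dz": 75, "rx": 0, "ry": 0, "rz": 0}, {"dx": -80, "dy": 85, "dz": 70, "rx": 0, "ry": 0, "rz": 0}]'

```text
clock: 6.68
tcp_pos: [0.4872, 0.127, 0.195]
orientation: [-0.037, 3.139, 0.003]
contact_force: [-0.1, 0.7, 0.5]
grip_width: 0.0602
gripper_force: 0.0
```

```bash
python3 - <<'E'
from h import *
f=grab('top','t4.png'); c=cloud(f); z=c[...,2]
m=((z>.125)&(z<.165)).astype(np.uint8); m[:225]=0;m[265:]=0
n,l,s,ce=cv2.connectedComponentsWithStats(m)
for i in range(1,n):
    if s[i,4]>60: print(s[i],c[l==i].mean(0))
m=((z>.1)&(z<.12)).astype(np.uint8); m[:295]=0;m[335:]=0;m[:,:130]=0;m[:,240:]=0
n,l,s,ce=cv2.connectedComponentsWithStats(m)
for i in range(1,n):
    if s[i,4]>60: print('tube',s[i],c[l==i].mean(0))
E
```

```text
[616 225  24  40 662] [ 0.5805155  -0.85394731  0.14450402]
[237 234  19  20 294] [0.56545337 0.04173507 0.15403701]
```

Call:
send_rows --deltas '[{"dx": -25, "dy": 32, "dz": -10, "rx": 0, "ry": 0, "rz": 0}, {"dx": -50, "dy": 65, "dz": -20, "rx": 0, "ry": 0, "rz": 0}, {"dx": -70, "dy": 100, "dz": -20, "rx": 0, "ry": 0, "rz": 0}, {"dx": -85, "dy": 129, "dz": -20, "rx": 0, "ry": 0, "rz": 0}, {"dx": -85, "dy": 129, "dz": -45, "rx": 0, "ry": 0, "rz": 0}]' --jaw 85

```text
clock: 7.15
tcp_pos: [0.4006, 0.2638, 0.1517]
orientation: [-0.056, 3.137, 0.013]
contact_force: [0.3, 0.8, 1.0]
grip_width: 0.0848
gripper_force: 0.0
```

Call:
send_rows --deltas '[{"dx": 0, "dy": 0, "dz": -25, "rx": 0, "ry": 0, "rz": 0}, {"dx": 0, "dy": 0, "dz": -55, "rx": 0, "ry": 0, "rz": 0}, {"dx": 0, "dy": 0, "dz": -74, "rx": 0, "ry": 0, "rz": 0}, {"dx": 0, "dy": 0, "dz": -74, "rx": 0, "ry": 0, "rz": 0}]'

```text
clock: 7.48
tcp_pos: [0.3997, 0.2536, 0.0714]
orientation: [0.042, -3.136, 0.006]
contact_force: [-0.4, 0.0, 0.4]
grip_width: 0.0855
gripper_force: 0.0
```

Call:
send_rows --deltas '[{"dx": 0, "dy": 0, "dz": 0, "rx": 0, "ry": 0, "rz": 0}, {"dx": 0, "dy": 0, "dz": 0, "rx": 0, "ry": 0, "rz": 0}, {"dx": 0, "dy": 0, "dz": 0, "rx": 0, "ry": 0, "rz": 0}, {"dx": 0, "dy": 0, "dz": 0, "rx": 0, "ry": 0, "rz": 0}, {"dx": 0, "dy": 0, "dz": 0, "rx": 0, "ry": 0, "rz": 0}]' --jaw 34

```text
clock: 7.9
tcp_pos: [0.4032, 0.2554, 0.0759]
orientation: [-0.039, 3.139, 0.003]
contact_force: [0.3, -1.1, 8.2]
grip_width: 0.0394
gripper_force: 30.5
```

Call:
send_rows --deltas '[{"dx": 0, "dy": 0, "dz": 40, "rx": 0, "ry": 0, "rz": 0}, {"dx": 0, "dy": 0, "dz": 80, "rx": 0, "ry": 0, "rz": 0}, {"dx": 10, "dy": -20, "dz": 112, "rx": 0, "ry": 0, "rz": 0}, {"dx": 22, "dy": -55, "dz": 118, "rx": 0, "ry": 0, "rz": 0}, {"dx": 35, "dy": -94, "dz": 118, "rx": 0, "ry": 0, "rz": 0}]'

```text
clock: 8.32
tcp_pos: [0.4393, 0.1624, 0.1961]
orientation: [-0.047, 3.135, 0.007]
contact_force: [0.9, 0.1, -0.8]
grip_width: 0.0391
gripper_force: 30.9
```

Call:
send_rows --deltas '[{"dx": 12, "dy": -38, "dz": 0, "rx": 0, "ry": 0, "rz": 0}, {"dx": 24, "dy": -77, "dz": 0, "rx": 0, "ry": 0, "rz": 0}, {"dx": 34, "dy": -117, "dz": 0, "rx": 0, "ry": 0, "rz": 0}, {"dx": 40, "dy": -158, "dz": 0, "rx": 0, "ry": 0, "rz": 0}, {"dx": 40, "dy": -198, "dz": 0, "rx": 0, "ry": 0, "rz": 0}]'

```text
clock: 8.73
tcp_pos: [0.4783, -0.0393, 0.1933]
orientation: [-0.04, 3.139, 0.0]
contact_force: [1.7, -0.4, -0.5]
grip_width: 0.0394
gripper_force: 30.9
```

Call:
send_rows --deltas '[{"dx": 10, "dy": -35, "dz": 0, "rx": 0, "ry": 0, "rz": 0}, {"dx": 35, "dy": -52, "dz": 0, "rx": 0, "ry": 0, "rz": 0}, {"dx": 70, "dy": -52, "dz": 0, "rx": 0, "ry": 0, "rz": 0}, {"dx": 91, "dy": -52, "dz": 0, "rx": 0, "ry": 0, "rz": 0}, {"dx": 91, "dy": -52, "dz": 0, "rx": 0, "ry": 0, "rz": 0}]'

```text
clock: 9.15
tcp_pos: [0.5725, -0.089, 0.1931]
orientation: [-0.041, 3.137, -0.001]
contact_force: [-0.3, 0.3, -0.7]
grip_width: 0.039
gripper_force: 30.8
```

Call:
send_rows --deltas '[{"dx": 0, "dy": 0, "dz": 0, "rx": 0, "ry": 0, "rz": 0}, {"dx": 0, "dy": 0, "dz": 0, "rx": 0, "ry": 0, "rz": 0}]'

```text
clock: 9.32
tcp_pos: [0.5673, -0.0892, 0.1924]
orientation: [0.04, -3.14, -0.0]
contact_force: [-0.8, 0.5, -0.6]
grip_width: 0.0392
gripper_force: 30.8
```

Call:
send_rows --deltas '[{"dx": 1, "dy": 0, "dz": -18, "rx": 0, "ry": 0, "rz": 0}, {"dx": 1, "dy": 0, "dz": -26, "rx": 0, "ry": 0, "rz": 0}, {"dx": 1, "dy": 0, "dz": -34, "rx": 0, "ry": 0, "rz": 0}, {"dx": 1, "dy": 0, "dz": -40, "rx": 0, "ry": 0, "rz": 0}, {"dx": 1, "dy": 0, "dz": -40, "rx": 0, "ry": 0, "rz": 0}]'

```text
clock: 9.73
tcp_pos: [0.569, -0.0892, 0.1517]
orientation: [0.04, -3.141, 0.0]
contact_force: [3.7, -1.6, -2.8]
grip_width: 0.0393
gripper_force: 31.0
```

Call:
send_rows --deltas '[{"dx": 0, "dy": 0, "dz": -10, "rx": 0, "ry": 0, "rz": 0}, {"dx": 0, "dy": 0, "dz": -20, "rx": 0, "ry": 0, "rz": 0}, {"dx": 0, "dy": 0, "dz": -26, "rx": 0, "ry": 0, "rz": 0}, {"dx": 0, "dy": 0, "dz": -29, "rx": 0, "ry": 0, "rz": 0}, {"dx": 0, "dy": 0, "dz": -29, "rx": 0, "ry": 0, "rz": 0}]'

```text
clock: 10.15
tcp_pos: [0.5693, -0.0895, 0.1227]
orientation: [0.04, -3.141, 0.001]
contact_force: [4.1, -1.2, -3.8]
grip_width: 0.0394
gripper_force: 31.0
```

Call:
send_rows --deltas '[{"dx": 0, "dy": 0, "dz": -1, "rx": 0, "ry": 0, "rz": 0}, {"dx": 0, "dy": 0, "dz": -1, "rx": 0, "ry": 0, "rz": 0}, {"dx": 0, "dy": 0, "dz": 0, "rx": 0, "ry": 0, "rz": 0}]' --jaw 60

```text
clock: 10.4
tcp_pos: [0.5684, -0.0889, 0.1232]
orientation: [0.04, -3.139, -0.001]
contact_force: [0.1, -0.5, -0.6]
grip_width: 0.0602
gripper_force: 0.0
```

Call:
send_rows --deltas '[{"dx": 0, "dy": 0, "dz": 40, "rx": 0, "ry": 0, "rz": 0}, {"dx": 0, "dy": 0, "dz": 80, "rx": 0, "ry": 0, "rz": 0}, {"dx": -25, "dy": -20, "dz": 85, "rx": 0, "ry": 0, "rz": 7}, {"dx": -55, "dy": -40, "dz": 85, "rx": 0, "ry": 0, "rz": 14}, {"dx": -85, "dy": -60, "dz": 85, "rx": 0, "ry": 0, "rz": 21}]'

```text
clock: 10.82
tcp_pos: [0.4837, -0.1494, 0.2096]
orientation: [-0.623, 3.078, -0.001]
contact_force: [-0.0, -1.0, -0.6]
grip_width: 0.0601
gripper_force: 0.0
```

Call:
send_rows --deltas '[{"dx": -20, "dy": -25, "dz": 0, "rx": 0, "ry": 0, "rz": 7}, {"dx": -40, "dy": -50, "dz": 0, "rx": 0, "ry": 0, "rz": 14}, {"dx": -60, "dy": -75, "dz": 0, "rx": 0, "ry": 0, "rz": 21}, {"dx": -74, "dy": -100, "dz": 0, "rx": 0, "ry": 0, "rz": 28}, {"dx": -74, "dy": -100, "dz": 0, "rx": 0, "ry": 0, "rz": 35}]' --jaw 85

```text
clock: 11.23
tcp_pos: [0.4042, -0.2566, 0.2072]
orientation: [1.366, -2.821, -0.002]
contact_force: [0.1, 0.1, -0.1]
grip_width: 0.0848
gripper_force: 0.0
```

```bash
cat > look.py <<'E'
from h import *
o=r.get_obs(); print(o['tcp_pos'].round(4),o['joints'].round(2),np.round(o['clock'],2))
f=grab('wrist','w5.png'); c=cloud(f); z=c[...,2]
m=((z>.038)&(z<.052)).astype(np.uint8)
hsv=cv2.cvtColor(f['frame'],cv2.COLOR_BGR2HSV); m&=(hsv[...,1]>60).astype(np.uint8)
n,l,s,ce=cv2.connectedComponentsWithStats(m)
for i in range(1,n):
    if s[i,4]>300:
        rc=cv2.minAreaRect((c[l==i][:,:2]*1000).astype(np.float32)); print(s[i],rc,c[l==i].mean(0))
f=grab('top','t5.png'); c=cloud(f); z=c[...,2]
m=((z>.125)&(z<.165)).astype(np.uint8); m[:225]=0;m[265:]=0;m[:,350:]=0
n,l,s,ce=cv2.connectedComponentsWithStats(m)
for i in range(1,n):
    if s[i,4]>60: print(s[i],c[l==i].mean(0))
m=((z>.04)&(z<.055)).astype(np.uint8); m[:290]=0;m[350:]=0;m[:,:340]=0;m[:,420:]=0
rc=cv2.minAreaRect((c[m>0][:,:2]*1000).astype(np.float32)); print('top carton',m.sum(),rc)
E
python3 look.py
```

```text
[ 0.4042 -0.2566  0.2072] [ 0.26  0.2   0.19  2.06 -0.04  0.9   2.95] 11.23
[ 254  151  119  137 9902] ((408.6178283691406, -254.34469604492188), (83.76904296875, 60.2861213684082), 71.11492156982422) [ 0.40749556 -0.25606655  0.0458747 ]
[  50  259  271  185 7324] ((571.3032836914062, -206.30165100097656), (111.83563995361328, 197.57666015625), 1.5642263889312744) [ 0.53668786 -0.2154592   0.04209872]
[  68  295   86   73 2461] ((580.3981323242188, -282.7696533203125), (65.18814086914062, 25.652803421020508), 3.238441228866577) [ 0.58446508 -0.28319329  0.04233088]
[ 167  353   57   68 1600] ((572.9457397460938, -209.12095642089844), (58.19670867919922, 31.34687042236328), 11.535431861877441) [ 0.56810072 -0.20750353  0.04252796]
[237 234  19  20 287] [0.56545841 0.04193325 0.15445289]
[296 235  18  19 280] [ 0.56798715 -0.08843342  0.15464611]
top carton 363 ((416.9056701660156, -228.36874389648438), (37.55017852783203, 60.442596435546875), 71.18941497802734)
```

Call:
send_rows --deltas '[{"dx": 0, "dy": 0, "dz": 0, "rx": 0, "ry": 0, "rz": -7}, {"dx": 0, "dy": 0, "dz": 0, "rx": 0, "ry": 0, "rz": -14}, {"dx": 0, "dy": 0, "dz": 0, "rx": 0, "ry": 0, "rz": -21}, {"dx": 0, "dy": 0, "dz": 0, "rx": 0, "ry": 0, "rz": -28}, {"dx": 0, "dy": 0, "dz": 0, "rx": 0, "ry": 0, "rz": -35}]'

```text
clock: 11.75
tcp_pos: [0.4102, -0.248, 0.2067]
orientation: [0.482, -3.102, -0.008]
contact_force: [0.3, 0.0, -0.6]
grip_width: 0.085
gripper_force: 0.0
```

Call:
send_rows --deltas '[{"dx": 0, "dy": 0, "dz": 0, "rx": 0, "ry": 0, "rz": -7}, {"dx": 0, "dy": 0, "dz": 0, "rx": 0, "ry": 0, "rz": -14}, {"dx": 0, "dy": 0, "dz": 0, "rx": 0, "ry": 0, "rz": -21}, {"dx": 0, "dy": 0, "dz": 0, "rx": 0, "ry": 0, "rz": -28}, {"dx": 0, "dy": 0, "dz": 0, "rx": 0, "ry": 0, "rz": -35}]'

```text
clock: 12.17
tcp_pos: [0.4103, -0.2479, 0.2067]
orientation: [-0.473, -3.104, -0.009]
contact_force: [-0.1, -0.4, 0.0]
grip_width: 0.0849
gripper_force: 0.0
```

Call:
send_rows --deltas '[{"dx": 0, "dy": 0, "dz": 0, "rx": 0, "ry": 0, "rz": -7}, {"dx": 0, "dy": 0, "dz": 0, "rx": 0, "ry": 0, "rz": -14}, {"dx": 0, "dy": 0, "dz": 0, "rx": 0, "ry": 0, "rz": -21}, {"dx": 0, "dy": 0, "dz": 0, "rx": 0, "ry": 0, "rz": -28}, {"dx": 0, "dy": 0, "dz": 0, "rx": 0, "ry": 0, "rz": -35}]'

```text
clock: 12.58
tcp_pos: [0.4103, -0.2479, 0.2068]
orientation: [1.385, 2.819, 0.009]
contact_force: [-0.1, -0.7, 0.2]
grip_width: 0.0853
gripper_force: 0.0
```

Call:
send_rows --deltas '[{"dx": 0, "dy": 0, "dz": 0, "rx": 0, "ry": 0, "rz": -7}, {"dx": 0, "dy": 0, "dz": 0, "rx": 0, "ry": 0, "rz": -14}, {"dx": 0, "dy": 0, "dz": 0, "rx": 0, "ry": 0, "rz": -21}, {"dx": 0, "dy": 0, "dz": 0, "rx": 0, "ry": 0, "rz": -28}, {"dx": 0, "dy": 0, "dz": 0, "rx": 0, "ry": 0, "rz": -35}]'

```text
clock: 13.0
tcp_pos: [0.4103, -0.2478, 0.2068]
orientation: [2.168, 2.271, 0.009]
contact_force: [0.2, -0.8, 0.5]
grip_width: 0.0852
gripper_force: 0.0
```

```bash
python3 look.py; python3 -c "
from h import *
y=R.from_rotvec(r.get_obs()['orientation']).as_matrix()[:,1]; print(np.degrees(np.arctan2(y[1],y[0])))"
```

```text
[ 0.4103 -0.2478  0.2068] [-0.06  0.21  0.55  2.08 -0.15  0.89  0.62] 13.0
[  460     0   180   294 15375] ((570.0869140625, -205.74481201171875), (108.21134948730469, 196.638916015625), 1.5822497606277466) [ 0.54151098 -0.17665879  0.04212104]
[ 257  148  122  138 9996] ((408.5948791503906, -254.2040557861328), (84.42048645019531, 60.35861587524414), 71.12171173095703) [ 0.40886414 -0.25201623  0.04602488]
[  500   153   126   137 13621] ((576.7413940429688, -247.76231384277344), (69.44715118408203, 95.86046600341797), 1.1170165538787842) [ 0.58063786 -0.24718549  0.04253486]
[237 234  19  20 287] [0.56518236 0.04199183 0.15439284]
[296 235  18  19 277] [ 0.56806565 -0.08814233  0.15448266]
top carton 263 ((418.9656066894531, -222.87904357910156), (25.81364631652832, 60.32605743408203), 71.0427474975586)
2.9522330308708753
```

Call:
send_rows --deltas '[{"dx": -1, "dy": -1, "dz": -20, "rx": 0, "ry": 0, "rz": -7}, {"dx": -1, "dy": -3, "dz": -45, "rx": 0, "ry": 0, "rz": -14}, {"dx": -1, "dy": -3, "dz": -75, "rx": 0, "ry": 0, "rz": -20}, {"dx": -1, "dy": -3, "dz": -100, "rx": 0, "ry": 0, "rz": -22}, {"dx": -1, "dy": -3, "dz": -110, "rx": 0, "ry": 0, "rz": -22}]'

```text
clock: 13.52
tcp_pos: [0.4075, -0.2507, 0.0941]
orientation: [-2.555, -1.827, -0.003]
contact_force: [-0.2, 0.4, -0.2]
grip_width: 0.0851
gripper_force: 0.0
```

Call:
send_rows --deltas '[{"dx": 0, "dy": 0, "dz": -20, "rx": 0, "ry": 0, "rz": 0}, {"dx": 0, "dy": 0, "dz": -40, "rx": 0, "ry": 0, "rz": 0}, {"dx": 0, "dy": 0, "dz": -58, "rx": 0, "ry": 0, "rz": 0}, {"dx": 0, "dy": 0, "dz": -68, "rx": 0, "ry": 0, "rz": 0}, {"dx": 0, "dy": 0, "dz": -68, "rx": 0, "ry": 0, "rz": 0}]'

```text
clock: 13.93
tcp_pos: [0.4081, -0.2517, 0.0276]
orientation: [2.556, 1.826, 0.005]
contact_force: [-0.1, -0.3, -0.7]
grip_width: 0.0855
gripper_force: 0.0
```

Call:
send_rows --deltas '[{"dx": 0, "dy": 0, "dz": 0, "rx": 0, "ry": 0, "rz": 0}, {"dx": 0, "dy": 0, "dz": 0, "rx": 0, "ry": 0, "rz": 0}, {"dx": 0, "dy": 0, "dz": 0, "rx": 0, "ry": 0, "rz": 0}, {"dx": 0, "dy": 0, "dz": 0, "rx": 0, "ry": 0, "rz": 0}, {"dx": 0, "dy": 0, "dz": 0, "rx": 0, "ry": 0, "rz": 0}]' --jaw 54

```text
clock: 14.35
tcp_pos: [0.4094, -0.2529, 0.0299]
orientation: [2.555, 1.819, 0.01]
contact_force: [-1.2, 0.8, 7.3]
grip_width: 0.0594
gripper_force: 33.3
```

Call:
send_rows --deltas '[{"dx": 0, "dy": 0, "dz": 40, "rx": 0, "ry": 0, "rz": 0}, {"dx": 0, "dy": 0, "dz": 80, "rx": 0, "ry": 0, "rz": 0}, {"dx": 10, "dy": 0, "dz": 112, "rx": 0, "ry": 0, "rz": 5}, {"dx": 40, "dy": 2, "dz": 115, "rx": 0, "ry": 0, "rz": 10}, {"dx": 75, "dy": 4, "dz": 115, "rx": 0, "ry": 0, "rz": 15}]'

```text
clock: 14.77
tcp_pos: [0.4843, -0.2494, 0.1471]
orientation: [2.293, 2.138, 0.013]
contact_force: [0.5, -0.0, -1.0]
grip_width: 0.0594
gripper_force: 34.8
```

Call:
send_rows --deltas '[{"dx": 35, "dy": 2, "dz": 0, "rx": 0, "ry": 0, "rz": 4}, {"dx": 70, "dy": 3, "dz": 0, "rx": 0, "ry": 0, "rz": 5.5}, {"dx": 90, "dy": 3, "dz": 0, "rx": 0, "ry": 0, "rz": 5.5}, {"dx": 90, "dy": 3, "dz": -20, "rx": 0, "ry": 0, "rz": 5.5}, {"dx": 90, "dy": 3, "dz": -30, "rx": 0, "ry": 0, "rz": 5.5}]'

```text
clock: 15.18
tcp_pos: [0.5744, -0.2447, 0.1127]
orientation: [2.191, 2.249, 0.008]
contact_force: [-0.7, -0.0, -2.2]
grip_width: 0.0591
gripper_force: 34.7
```

```bash
python3 - <<'E'
from h import *
o=r.get_obs(); print(o['tcp_pos'].round(4),o['orientation'],o['joints'].round(2))
f=grab('wrist','w6.png'); c=cloud(f); z=c[...,2]; hsv=cv2.cvtColor(f['frame'],cv2.COLOR_BGR2HSV)
m=((z>.1)&(z<.18)&(hsv[...,1]>60)).astype(np.uint8); n,l,s,ce=cv2.connectedComponentsWithStats(m)
i=1+s[1:,4].argmax(); q=c[l==i]; t=np.median(q[:,2]); q=q[abs(q[:,2]-t)<.006]; print(s[i],t,cv2.minAreaRect((q[:,:2]*1000).astype(np.float32)))
cv2.imwrite('pics/c6.png',np.hstack([cv2.resize(f['frame'],(400,300)),cv2.resize(grab('scene')['frame'][160:300,220:407],(400,300))]))
E
```

```text
[ 0.5744 -0.2447  0.1127] [2.19093977 2.24870649 0.00798925] [-0.02  0.57  0.44  1.82 -0.33  0.82  0.61]
[  211   195   215   256 48483] 0.1286795353748746 ((573.3314819335938, -242.22010803222656), (62.12580871582031, 78.58863830566406), 2.3785271644592285)
```

View pics/c6.png

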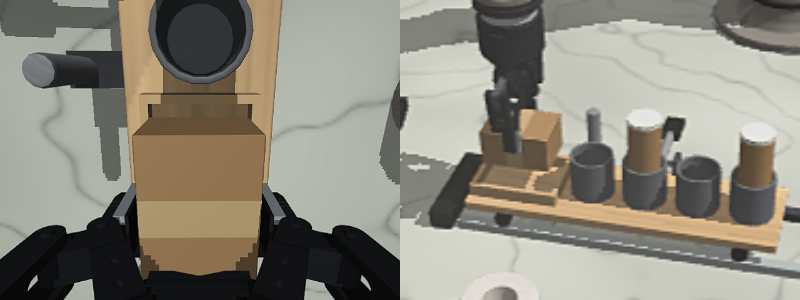

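The carton is above the tray, and its edges look parallel to it. Lowering.

Call:
send_rows --deltas '[{"dx": 0, "dy": -1, "dz": -12, "rx": 0, "ry": 0, "rz": 0}, {"dx": 0, "dy": -1, "dz": -22, "rx": 0, "ry": 0, "rz": 0}, {"dx": 0, "dy": -1, "dz": -32, "rx": 0, "ry": 0, "rz": 0}, {"dx": 0, "dy": -1, "dz": -39, "rx": 0, "ry": 0, "rz": 0}, {"dx": 0, "dy": -1, "dz": -39, "rx": 0, "ry": 0, "rz": 0}]'

```text
clock: 15.7
tcp_pos: [0.5722, -0.246, 0.0727]
orientation: [-2.195, -2.247, -0.006]
contact_force: [-0.8, 0.6, -2.4]
grip_width: 0.0593
gripper_force: 34.8
```

Call:
send_rows --deltas '[{"dx": 0, "dy": 0, "dz": -1, "rx": 0, "ry": 0, "rz": 0}, {"dx": 0, "dy": 0, "dz": -1, "rx": 0, "ry": 0, "rz": 0}]'

```text
clock: 15.87
tcp_pos: [0.5736, -0.2467, 0.0737]
orientation: [2.193, 2.246, 0.008]
contact_force: [0.9, -0.0, -1.5]
grip_width: 0.0595
gripper_force: 34.8
```

Call:
send_rows --deltas '[{"dx": 0, "dy": 0, "dz": -1, "rx": 0, "ry": 0, "rz": 0}, {"dx": 0, "dy": 0, "dz": -1, "rx": 0, "ry": 0, "rz": 0}, {"dx": 0, "dy": 0, "dz": -1, "rx": 0, "ry": 0, "rz": 0}, {"dx": 0, "dy": 0, "dz": 0, "rx": 0, "ry": 0, "rz": 0}]' --jaw 74

```text
clock: 16.2
tcp_pos: [0.5737, -0.2466, 0.0739]
orientation: [2.193, 2.246, 0.008]
contact_force: [-0.6, 0.1, 0.5]
grip_width: 0.0741
gripper_force: 0.0
```

Call:
send_rows --deltas '[{"dx": 0, "dy": 0, "dz": 35, "rx": 0, "ry": 0, "rz": 0}, {"dx": 0, "dy": 0, "dz": 70, "rx": 0, "ry": 0, "rz": 0}, {"dx": 0, "dy": 0, "dz": 105, "rx": 0, "ry": 0, "rz": 0}, {"dx": -30, "dy": 20, "dz": 130, "rx": 0, "ry": 0, "rz": 7}, {"dx": -60, "dy": 40, "dz": 135, "rx": 0, "ry": 0, "rz": 14}]'

```text
clock: 16.62
tcp_pos: [0.5163, -0.2084, 0.2131]
orientation: [1.893, 2.494, 0.012]
contact_force: [0.9, -0.4, 0.8]
grip_width: 0.0739
gripper_force: 0.0
```

Call:
send_rows --deltas '[{"dx": -20, "dy": 25, "dz": 0, "rx": 0, "ry": 0, "rz": 7}, {"dx": -40, "dy": 50, "dz": 0, "rx": 0, "ry": 0, "rz": 14}, {"dx": -55, "dy": 75, "dz": 0, "rx": 0, "ry": 0, "rz": 21}, {"dx": -68, "dy": 100, "dz": 0, "rx": 0, "ry": 0, "rz": 28}, {"dx": -78, "dy": 118, "dz": 0, "rx": 0, "ry": 0, "rz": 35}]'

```text
clock: 17.03
tcp_pos: [0.4342, -0.0867, 0.209]
orientation: [-1.055, -2.959, -0.01]
contact_force: [-0.3, 0.9, 1.5]
grip_width: 0.0741
gripper_force: 0.0
```

Call:
send_rows --deltas '[{"dx": 0, "dy": 0, "dz": 0, "rx": 0, "ry": 0, "rz": 7}, {"dx": 0, "dy": 0, "dz": 0, "rx": 0, "ry": 0, "rz": 14}, {"dx": 0, "dy": 0, "dz": 0, "rx": 0, "ry": 0, "rz": 21}, {"dx": 0, "dy": 0, "dz": 0, "rx": 0, "ry": 0, "rz": 28}, {"dx": 0, "dy": 0, "dz": 0, "rx": 0, "ry": 0, "rz": 35}]'

```text
clock: 17.45
tcp_pos: [0.4355, -0.0886, 0.209]
orientation: [-0.118, -3.138, -0.008]
contact_force: [-0.5, -0.1, 0.7]
grip_width: 0.0741
gripper_force: 0.0
```

```bash
python3 - <<'E'
from h import *
o=r.get_obs(); print(o['tcp_pos'].round(4),o['orientation'],o['joints'].round(2))
y=R.from_rotvec(o['orientation']).as_matrix()[:,1]; print(np.degrees(np.arctan2(y[1],y[0])))
f=grab('top','t7.png'); c=cloud(f); z=c[...,2]
def rect(m,n):
    q=c[m]; print(n,len(q),q.mean(0).round(4),cv2.minAreaRect((q[:,:2]*1000).astype(np.float32)))
x,y=c[...,0],c[...,1]
rect((z>.075)&(z<.1)&(x>.53)&(x<.62)&(y>-.31)&(y<-.19),'carton')
rect((z>.125)&(z<.165)&(x>.54)&(x<.6)&(y>-.11)&(y<-.065),'t2')
rect((z>.125)&(z<.165)&(x>.54)&(x<.6)&(y>.01)&(y<.07),'t4')
f=grab('wrist','w7.png'); c=cloud(f); z=c[...,2]; x,y=c[...,0],c[...,1]
rect((z>.046)&(z<.064)&(x>.39)&(x<.448)&(abs(y+.086)<.03),'pad wrist')
rect((z>.046)&(z<.064)&(x>.38)&(x<.5)&(abs(y+.086)<.04),'lever')
E
```

```text
[ 0.4355 -0.0886  0.209 ] [-0.11778237 -3.13828372 -0.0081518 ] [-0.16  0.13  0.24  2.13 -0.05  0.88  1.61]
85.7011129504482
carton 931 [ 0.5727 -0.2437  0.0876] ((572.9520263671875, -243.92453002929688), (59.46000289916992, 83.46391296386719), 1.3177818059921265)
t2 275 [ 0.568  -0.0882  0.1547] ((568.7496948242188, -87.67723083496094), (39.10688781738281, 37.68132781982422), 1.1717305183410645)
t4 291 [0.5652 0.0417 0.1544] ((566.6806640625, 42.78379821777344), (39.64110565185547, 39.60610580444336), 28.15066146850586)
pad wrist 2296 [ 0.4268 -0.0903  0.054 ] ((427.55487060546875, -90.3882827758789), (41.283660888671875, 26.002986907958984), 1.4153695106506348)
lever 3834 [ 0.447  -0.0898  0.0546] ((453.3943176269531, -88.667236328125), (93.15789031982422, 51.70972442626953), 0.09093458950519562)
```

Call:
send_rows --deltas '[{"dx": -4, "dy": 1, "dz": -35, "rx": 0, "ry": 0, "rz": 5.7}, {"dx": -8, "dy": 2, "dz": -70, "rx": 0, "ry": 0, "rz": 5.7}, {"dx": -8, "dy": 2, "dz": -100, "rx": 0, "ry": 0, "rz": 5.7}, {"dx": -8, "dy": 2, "dz": -125, "rx": 0, "ry": 0, "rz": 5.7}, {"dx": -8, "dy": 2, "dz": -125, "rx": 0, "ry": 0, "rz": 5.7}]' --jaw 60

```text
clock: 17.97
tcp_pos: [0.4245, -0.0863, 0.0802]
orientation: [0.023, -3.132, -0.008]
contact_force: [-0.6, -0.8, 1.2]
grip_width: 0.06
gripper_force: 0.0
```

Call:
send_rows --deltas '[{"dx": 0, "dy": 0, "dz": -15, "rx": 0, "ry": 0, "rz": 0}, {"dx": 0, "dy": 0, "dz": -30, "rx": 0, "ry": 0, "rz": 0}, {"dx": 0, "dy": 0, "dz": -37, "rx": 0, "ry": 0, "rz": 0}, {"dx": 0, "dy": 0, "dz": -38, "rx": 0, "ry": 0, "rz": 0}, {"dx": 0, "dy": 0, "dz": -38, "rx": 0, "ry": 0, "rz": 0}]'

```text
clock: 18.38
tcp_pos: [0.4279, -0.0866, 0.0463]
orientation: [0.027, -3.14, -0.008]
contact_force: [0.0, 1.0, -0.0]
grip_width: 0.06
gripper_force: 0.0
```

Call:
send_rows --deltas '[{"dx": 0, "dy": 0, "dz": 0, "rx": 0, "ry": 0, "rz": 0}, {"dx": 0, "dy": 0, "dz": 0, "rx": 0, "ry": 0, "rz": 0}, {"dx": 0, "dy": 0, "dz": 0, "rx": 0, "ry": 0, "rz": 0}, {"dx": 0, "dy": 0, "dz": 0, "rx": 0, "ry": 0, "rz": 0}, {"dx": 0, "dy": 0, "dz": 0, "rx": 0, "ry": 0, "rz": 0}]' --jaw 20 --newtons 30

```text
clock: 18.8
tcp_pos: [0.4282, -0.0867, 0.0462]
orientation: [0.029, -3.141, -0.008]
contact_force: [-0.4, -1.9, 1.7]
grip_width: 0.025
gripper_force: 34.8
```

Call:
send_rows --deltas '[{"dx": 0, "dy": 0, "dz": 7, "rx": 0, "ry": 0, "rz": 0}, {"dx": 1, "dy": 0, "dz": 14, "rx": 0, "ry": 0, "rz": 0}, {"dx": 2, "dy": 0, "dz": 21, "rx": 0, "ry": 0, "rz": 0}, {"dx": 5, "dy": 0, "dz": 30, "rx": 0, "ry": 0, "rz": 0}, {"dx": 8, "dy": 0, "dz": 38, "rx": 0, "ry": 0, "rz": 0}]'

```text
clock: 19.22
tcp_pos: [0.4352, -0.0863, 0.0843]
orientation: [0.029, -3.139, -0.008]
contact_force: [3.8, -0.7, -9.2]
grip_width: 0.0255
gripper_force: 32.2
```

Call:
send_rows --deltas '[{"dx": 3, "dy": 0, "dz": 7, "rx": 0, "ry": 0, "rz": 0}, {"dx": 7, "dy": 0, "dz": 14, "rx": 0, "ry": 0, "rz": 0}, {"dx": 11, "dy": 0, "dz": 20, "rx": 0, "ry": 0, "rz": 0}, {"dx": 12, "dy": 0, "dz": 22, "rx": 0, "ry": 0, "rz": 0}]'

```text
clock: 19.55
tcp_pos: [0.4482, -0.0861, 0.1063]
orientation: [0.03, -3.14, -0.008]
contact_force: [4.6, 1.2, -11.9]
grip_width: 0.0254
gripper_force: 31.3
```

Call:
send_rows --deltas '[{"dx": 0, "dy": 0, "dz": 0, "rx": 0, "ry": 0, "rz": 0}, {"dx": 0, "dy": 0, "dz": 0, "rx": 0, "ry": 0, "rz": 0}, {"dx": 0, "dy": 0, "dz": 10, "rx": 0, "ry": 0, "rz": 0}, {"dx": 0, "dy": 0, "dz": 45, "rx": 0, "ry": 0, "rz": 0}, {"dx": 0, "dy": 0, "dz": 75, "rx": 0, "ry": 0, "rz": 0}]' --jaw 60

```text
clock: 19.97
tcp_pos: [0.4462, -0.0869, 0.1816]
orientation: [0.028, -3.136, -0.007]
contact_force: [0.9, -0.0, -1.0]
grip_width: 0.0601
gripper_force: 0.0
```

Call:
send_rows --deltas '[{"dx": 15, "dy": -30, "dz": 0, "rx": 0, "ry": 0, "rz": 0}, {"dx": 30, "dy": -60, "dz": 0, "rx": 0, "ry": 0, "rz": 0}, {"dx": 43, "dy": -88, "dz": 0, "rx": 0, "ry": 0, "rz": 0}, {"dx": 43, "dy": -88, "dz": 0, "rx": 0, "ry": 0, "rz": 0}]'

```text
clock: 20.3
tcp_pos: [0.4921, -0.1807, 0.1822]
orientation: [-0.019, 3.14, 0.002]
contact_force: [0.1, 0.2, -0.3]
grip_width: 0.0597
gripper_force: 0.0
```

```bash
python3 - <<'E'
from h import *
f=grab('top'); c=cloud(f); z=c[...,2]; x,y=c[...,0],c[...,1]
m=(z>.045)&(z<.14)&(x>.39)&(x<.475)&(abs(y+.086)<.02); q=c[m]
print(len(q),q.mean(0),q.min(0),q.max(0)); b=(x>.4)&m
pl=np.polyfit(q[:,0],q[:,2],1); print('slope angle',np.arctan(pl[0]))
s=grab('scene'); cv2.imwrite('pics/c8.png',cv2.resize(s['frame'][160:300,230:470],(720,420)))
f=grab('wrist'); c=cloud(f); z=c[...,2]; m=(z>.095)&(z<.11)&(abs(c[...,0]-.49)<.03)&(abs(c[...,1]+.176)<.03); print('post',m.sum(),c[m].mean(0) if m.any() else 0)
E
```

```text
219 [ 0.45004513 -0.0835684   0.10748906] [ 0.42968032 -0.09651098  0.08182372] [ 0.47455538 -0.07048431  0.12584396]
slope angle -0.605477060945032
post 931 [ 0.48885885 -0.17603852  0.10202503]
```

View pics/c8.png

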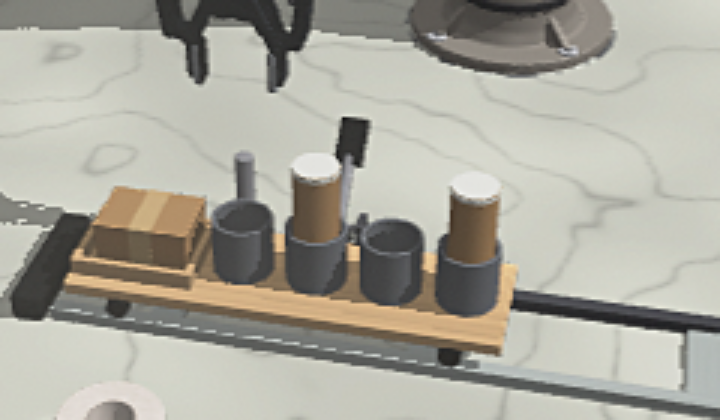

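The pedal is raised, the carton lies in the tray, and both tubes are seated. Now I'll cage the post with the fingers and roll the trolley.

Call:
send_rows --deltas '[{"dx": -2, "dy": 7, "dz": -30, "rx": 0, "ry": 0, "rz": 0}, {"dx": -2, "dy": 7, "dz": -65, "rx": 0, "ry": 0, "rz": 0}, {"dx": -2, "dy": 7, "dz": -95, "rx": 0, "ry": 0, "rz": 0}, {"dx": -2, "dy": 7, "dz": -110, "rx": 0, "ry": 0, "rz": 0}, {"dx": -2, "dy": 7, "dz": -110, "rx": 0, "ry": 0, "rz": 0}]'

```text
clock: 20.87
tcp_pos: [0.4854, -0.1651, 0.0676]
orientation: [0.032, -3.132, -0.011]
contact_force: [-0.3, -0.3, 0.5]
grip_width: 0.0599
gripper_force: 0.0
```

Call:
send_rows --deltas '[{"dx": 0, "dy": 0, "dz": 0, "rx": 0, "ry": 0, "rz": 0}, {"dx": 0, "dy": 0, "dz": 0, "rx": 0, "ry": 0, "rz": 0}, {"dx": 0, "dy": 0, "dz": 0, "rx": 0, "ry": 0, "rz": 0}, {"dx": 0, "dy": 0, "dz": 0, "rx": 0, "ry": 0, "rz": 0}]' --jaw 24

```text
clock: 21.2
tcp_pos: [0.4894, -0.1678, 0.072]
orientation: [-0.029, 3.141, 0.007]
contact_force: [0.1, 0.0, -0.2]
grip_width: 0.0242
gripper_force: 0.0
```

Call:
send_rows --deltas '[{"dx": 0, "dy": 5, "dz": 0, "rx": 0, "ry": 0, "rz": 0}, {"dx": 0, "dy": 12, "dz": 0, "rx": 0, "ry": 0, "rz": 0}, {"dx": -1, "dy": 22, "dz": 0, "rx": 0, "ry": 0, "rz": 0}, {"dx": -1, "dy": 34, "dz": 0, "rx": 0, "ry": 0, "rz": 0}, {"dx": -1, "dy": 46, "dz": 0, "rx": 0, "ry": 0, "rz": 0}]'

```text
clock: 21.62
tcp_pos: [0.4875, -0.1199, 0.0707]
orientation: [0.03, -3.139, -0.008]
contact_force: [-0.8, -2.2, 1.7]
grip_width: 0.0241
gripper_force: 1.0
```

Call:
send_rows --deltas '[{"dx": 0, "dy": 12, "dz": 0, "rx": 0, "ry": 0, "rz": 0}, {"dx": -1, "dy": 24, "dz": 0, "rx": 0, "ry": 0, "rz": 0}, {"dx": -1, "dy": 36, "dz": 0, "rx": 0, "ry": 0, "rz": 0}, {"dx": -1, "dy": 48, "dz": 0, "rx": 0, "ry": 0, "rz": 0}, {"dx": -1, "dy": 60, "dz": 0, "rx": 0, "ry": 0, "rz": 0}]'

```text
clock: 22.03
tcp_pos: [0.4857, -0.0601, 0.0704]
orientation: [0.03, -3.138, -0.008]
contact_force: [-1.5, -1.9, 1.1]
grip_width: 0.0238
gripper_force: 1.2
```

Call:
send_rows --deltas '[{"dx": 0, "dy": 12, "dz": 0, "rx": 0, "ry": 0, "rz": 0}, {"dx": -1, "dy": 24, "dz": 0, "rx": 0, "ry": 0, "rz": 0}, {"dx": -1, "dy": 36, "dz": 0, "rx": 0, "ry": 0, "rz": 0}, {"dx": -1, "dy": 48, "dz": 0, "rx": 0, "ry": 0, "rz": 0}, {"dx": -1, "dy": 60, "dz": 0, "rx": 0, "ry": 0, "rz": 0}]'

```text
clock: 22.45
tcp_pos: [0.4844, -0.0004, 0.0703]
orientation: [0.029, -3.137, -0.008]
contact_force: [-0.7, -2.8, 0.6]
grip_width: 0.0242
gripper_force: 1.2
```

Call:
send_rows --deltas '[{"dx": 0, "dy": 12, "dz": 0, "rx": 0, "ry": 0, "rz": 0}, {"dx": -1, "dy": 22, "dz": 0, "rx": 0, "ry": 0, "rz": 0}, {"dx": -1, "dy": 31, "dz": 0, "rx": 0, "ry": 0, "rz": 0}, {"dx": -1, "dy": 38, "dz": 0, "rx": 0, "ry": 0, "rz": 0}, {"dx": -1, "dy": 42, "dz": 0, "rx": 0, "ry": 0, "rz": 0}]'

```text
clock: 22.87
tcp_pos: [0.4843, 0.0168, 0.07]
orientation: [-0.003, -3.14, 0.03]
contact_force: [8.5, -86.1, -2.6]
grip_width: 0.0244
gripper_force: 42.4
```

Call:
send_rows --deltas '[{"dx": 0, "dy": -20, "dz": 0, "rx": 0, "ry": 0, "rz": 0}, {"dx": 0, "dy": -25, "dz": 0, "rx": 0, "ry": 0, "rz": 0}]'

```text
clock: 23.03
tcp_pos: [0.4836, 0.0108, 0.0702]
orientation: [0.018, -3.138, -0.003]
contact_force: [-0.2, 0.4, 0.2]
grip_width: 0.024
gripper_force: 0.0
```

```bash
python3 - <<'E'
from h import *
f=grab('top','t9.png'); c=cloud(f); z=c[...,2]; x,y=c[...,0],c[...,1]
def st(n,m): q=c[m]; print(n,len(q),q.mean(0).round(4),q.min(0).round(4),q.max(0).round(4))
st('deck',(z>.038)&(z<.047)&(x>.515)&(x<.53)&(y>-.3)&(y<.36))
st('t4',(z>.14)&(z<.165)&(x>.53)&(x<.6)&(y>.18)&(y<.3))
st('stop',(z>.02)&(z<.06)&(x>.5)&(x<.62)&(y>.33)&(y<.42))
cv2.imwrite('pics/c9.png',cv2.resize(f['frame'][200:330,90:330],(720,390)))
print(r.get_obs()['contact_force'],r.get_obs()['tcp_pos'])
E
```

```text
deck 522 [0.5223 0.0959 0.0421] [ 0.515  -0.1113  0.038 ] [0.53   0.2678 0.047 ]
t4 269 [0.5618 0.2324 0.1558] [0.5423 0.2134 0.1405] [0.5822 0.2527 0.1635]
stop 596 [0.5597 0.3662 0.0261] [0.5004 0.3408 0.02  ] [0.6199 0.3841 0.0385]
[-0.2865242  -1.12094112 -0.49787209] [0.48374789 0.0126571  0.07028705]
```

View pics/c9.png

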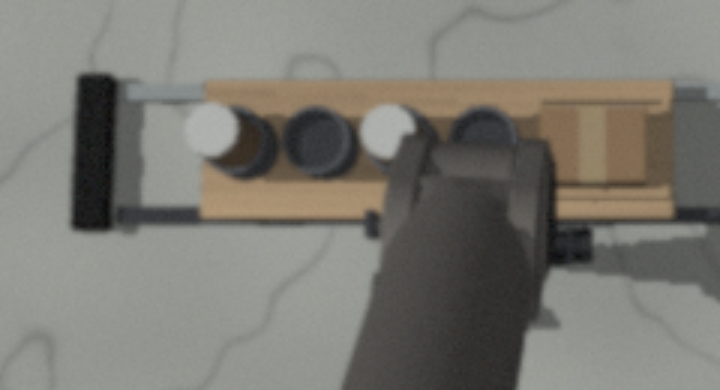

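The top view shows the trolley stopped about 0.19 m from its start, with roughly 60-70 mm of rail still clear on its left. I'll look from the scene camera to see what blocked it.

```bash
python3 - <<'E'
from h import *
s=grab('scene'); cv2.imwrite('pics/c10.png',cv2.resize(s['frame'][150:320,300:540],(800,566)))
print(r.get_obs()['joints'].round(3))
E
```

```text
[-0.34   0.43   0.223  2.151 -0.179  0.58   1.602]
```

View pics/c10.png

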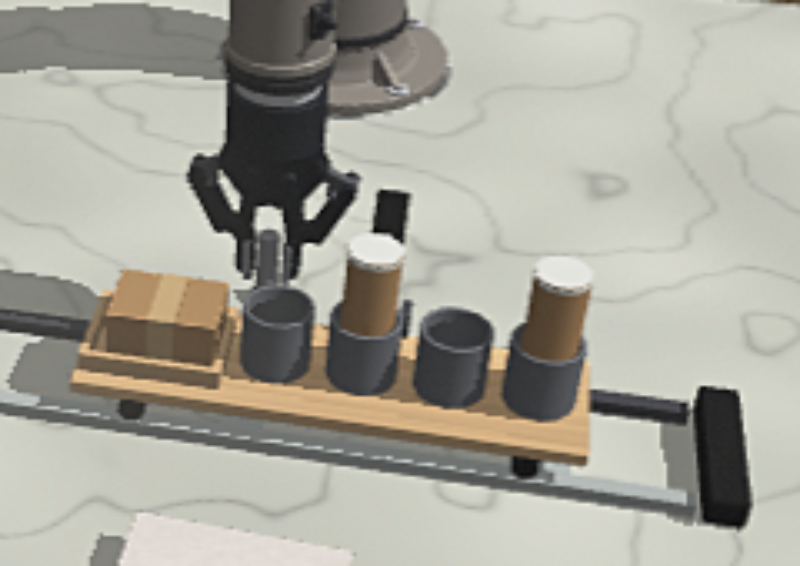

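Nothing visible blocks it. I'll measure the bumpers, rail cross-members and deck ends along the track.

```bash
python3 - <<'E'
from h import *
f=grab('top'); c=cloud(f); d=np.load('top1.npz')
def prof(c,im,x0,step=.01,rng=(-.36,.40)):
    x,y,z=c[...,0],c[...,1],c[...,2]
    xx=x+ (y)*np.tan(np.radians(1.35))   # x at y=0
    out=[]
    for a in np.arange(*rng,step):
        m=(abs(xx-x0)<.008)&(y>=a)&(y<a+step)
        out.append((round(a*1000),round(float(np.median(z[m]))*1000,0) if m.any() else None, int(im[m].mean()) if m.any() else None))
    return out
for nm,cc,im in(('start',d['c'],d['im']),('now',c,f['frame'])):
  for x0 in (.535,.60):
    print(nm,x0,[o for o in prof(cc,im,x0)])
E
```

```text
start 0.535 [(-360, 0.0, 81), (-350, 24.0, 32), (-340, 26.0, 27), (-330, 25.0, 21), (-320, 1.0, 62), (-310, 38.0, 93), (-300, 55.0, 114), (-290, 44.0, 118), (-280, 43.0, 119), (-270, 46.0, 121), (-260, 48.0, 122), (-250, 44.0, 123), (-240, 47.0, 121), (-230, 47.0, 122), (-220, 45.0, 121), (-210, 43.0, 103), (-200, 53.0, 112), (-190, 43.0, 126), (-180, 42.0, 128), (-170, 43.0, 128), (-160, 42.0, 111), (-150, 42.0, 123), (-140, 42.0, 122), (-130, 43.0, 121), (-120, 41.0, 125), (-110, 41.0, 124), (-100, 42.0, 125), (-90, 44.0, 115), (-80, 42.0, 126), (-70, 40.0, 126), (-60, 43.0, 127), (-50, 42.0, 127), (-40, 40.0, 130), (-30, 42.0, 114), (-20, 43.0, 125), (-10, 42.0, 126), (0, 42.0, 127), (10, 42.0, 126), (20, 43.0, 130), (30, 43.0, 123), (40, 43.0, 117), (50, 42.0, 132), (60, 42.0, 132), (70, 42.0, 132), (80, -1.0, 133), (90, -0.0, 134), (100, 1.0, 130), (110, 0.0, 138), (120, 1.0, 137), (130, 0.0, 140), (140, 0.0, 141), (150, -1.0, 142), (160, 1.0, 143), (170, 0.0, 138), (180, -0.0, 144), (190, -2.0, 146), (200, -1.0, 145), (210, -0.0, 148), (220, 0.0, 129), (230, 4.0, 117), (240, 4.
[... 3655 characters left out ...]
, (0, 42.0, 122), (10, 42.0, 121), (20, 42.0, 118), (30, 51.0, 96), (40, 64.0, 106), (50, 41.0, 122), (60, 43.0, 121), (70, 42.0, 121), (80, 43.0, 118), (90, 43.0, 117), (100, 43.0, 120), (110, 44.0, 133), (120, 41.0, 139), (130, 43.0, 132), (140, 41.0, 122), (150, 42.0, 117), (160, 45.0, 102), (170, 93.0, 106), (180, 42.0, 119), (190, 42.0, 120), (200, 42.0, 115), (210, 43.0, 113), (220, 44.0, 117), (230, 50.0, 98), (240, 41.0, 123), (250, 43.0, 129), (260, 45.0, 131), (270, None, None), (280, -0.0, 161), (290, 1.0, 151), (300, -0.0, 150), (310, 1.0, 152), (320, 0.0, 147), (330, -0.0, 100), (340, 0.0, 92), (350, 21.0, 42), (360, 28.0, 28), (370, 28.0, 36), (380, 24.0, 87), (390, -1.0, 137)]
```

Call:
send_rows --deltas '[{"dx": 0, "dy": 2, "dz": 0, "rx": 0, "ry": 0, "rz": 0}, {"dx": 0, "dy": 4, "dz": 0, "rx": 0, "ry": 0, "rz": 0}, {"dx": 0, "dy": 6, "dz": 0, "rx": 0, "ry": 0, "rz": 0}, {"dx": 0, "dy": 6, "dz": 0, "rx": 0, "ry": 0, "rz": 0}, {"dx": 0, "dy": 6, "dz": 0, "rx": 0, "ry": 0, "rz": 0}]'

```text
clock: 23.6
tcp_pos: [0.4841, 0.016, 0.0703]
orientation: [0.023, -3.139, 0.002]
contact_force: [1.5, -24.2, -0.1]
grip_width: 0.024
gripper_force: 12.2
```

Call:
send_rows --deltas '[{"dx": 0, "dy": 2, "dz": 0, "rx": 0, "ry": 0, "rz": 0}, {"dx": 0, "dy": 3, "dz": 0, "rx": 0, "ry": 0, "rz": 0}, {"dx": 0, "dy": 3, "dz": 0, "rx": 0, "ry": 0, "rz": 0}, {"dx": 0, "dy": 3, "dz": 0, "rx": 0, "ry": 0, "rz": 0}]'

```text
clock: 23.93
tcp_pos: [0.4841, 0.0161, 0.0703]
orientation: [0.019, -3.139, 0.006]
contact_force: [2.2, -32.2, -0.5]
grip_width: 0.0239
gripper_force: 16.3
```

The force rises against a rigid stop at the same spot both times, TCP y about 0.016. That is the end of the track. Next I'll release the post and go to the pedal.

Call:
send_rows --deltas '[{"dx": 0, "dy": -6, "dz": 0, "rx": 0, "ry": 0, "rz": 0}, {"dx": 0, "dy": -7, "dz": 0, "rx": 0, "ry": 0, "rz": 0}, {"dx": 0, "dy": -7, "dz": 0, "rx": 0, "ry": 0, "rz": 0}, {"dx": 0, "dy": -7, "dz": 0, "rx": 0, "ry": 0, "rz": 0}, {"dx": 0, "dy": -7, "dz": 0, "rx": 0, "ry": 0, "rz": 0}]' --jaw 60

```text
clock: 24.35
tcp_pos: [0.4846, 0.0195, 0.0706]
orientation: [0.034, -3.139, -0.01]
contact_force: [0.5, -0.3, 0.2]
grip_width: 0.06
gripper_force: 0.0
```

Call:
send_rows --deltas '[{"dx": 0, "dy": 0, "dz": 35, "rx": 0, "ry": 0, "rz": 0}, {"dx": 0, "dy": 0, "dz": 75, "rx": 0, "ry": 0, "rz": 0}, {"dx": 0, "dy": 0, "dz": 110, "rx": 0, "ry": 0, "rz": 0}, {"dx": -30, "dy": 0, "dz": 120, "rx": 0, "ry": 0, "rz": 0}, {"dx": -60, "dy": 0, "dz": 120, "rx": 0, "ry": 0, "rz": 0}]' --jaw 60

```text
clock: 24.77
tcp_pos: [0.4271, 0.0189, 0.1938]
orientation: [-0.031, 3.136, 0.011]
contact_force: [0.1, 0.2, -0.8]
grip_width: 0.0601
gripper_force: 0.0
```

```bash
python3 - <<'E'
from h import *
f=grab('top'); c=cloud(f); z=c[...,2]; x,y=c[...,0],c[...,1]
def st(n,m): q=c[m]; print(n,len(q),q.mean(0).round(4),q.min(0).round(4),q.max(0).round(4))
st('t4',(z>.14)&(z<.165)&(x>.53)&(x<.6)&(y>.18)&(y<.3))
st('post',(z>.095)&(z<.11)&(abs(x-.487)<.02)&(abs(y-.015)<.02))
st('pad top',(z>.07)&(z<.14)&(x>.41)&(x<.47)&(abs(y-.105)<.025))
f=grab('wrist'); c=cloud(f); z=c[...,2]; x,y=c[...,0],c[...,1]
st('pad wrist',(z>.085)&(z<.14)&(x>.41)&(x<.47)&(abs(y-.105)<.025))
print(r.get_obs()['tcp_pos'])
E
```

```text
t4 271 [0.5617 0.2319 0.1554] [0.5422 0.2138 0.1404] [0.5828 0.2527 0.1638]<stdin>:3: RuntimeWarning: Mean of empty slice.
  ret = um.true_divide(
Traceback (most recent call last):
ValueError: zero-size array to reduction operation minimum which has no identity
```

Call:
send_rows --deltas '[{"dx": 4, "dy": 35, "dz": 0, "rx": 0, "ry": 0, "rz": 0}, {"dx": 7, "dy": 70, "dz": 0, "rx": 0, "ry": 0, "rz": 0}, {"dx": 7, "dy": 86, "dz": 0, "rx": 0, "ry": 0, "rz": 0}, {"dx": 7, "dy": 86, "dz": -10, "rx": 0, "ry": 0, "rz": 0}, {"dx": 7, "dy": 86, "dz": -20, "rx": 0, "ry": 0, "rz": 0}]' --jaw 0

```text
clock: 25.23
tcp_pos: [0.4316, 0.1062, 0.1707]
orientation: [0.037, -3.14, -0.01]
contact_force: [0.1, -1.1, -0.2]
grip_width: 0.0003
gripper_force: 0.0
```

```bash
python3 - <<'E'
from h import *
f=grab('wrist','w11.png'); c=cloud(f); z=c[...,2]; x,y=c[...,0],c[...,1]
m=(z>.075)&(z<.135)&(x>.40)&(x<.46)&(abs(y-.105)<.03)
q=c[m]; print(len(q),q.mean(0),q.min(0),q.max(0), r.get_obs()['tcp_pos'])
E
```

```text
2259 [0.43296443 0.09957807 0.11516778] [0.42264502 0.08724276 0.09585344] [0.4598794  0.11342269 0.12211997] [0.43023671 0.10493616 0.16873885]
```

View pics/w11.png

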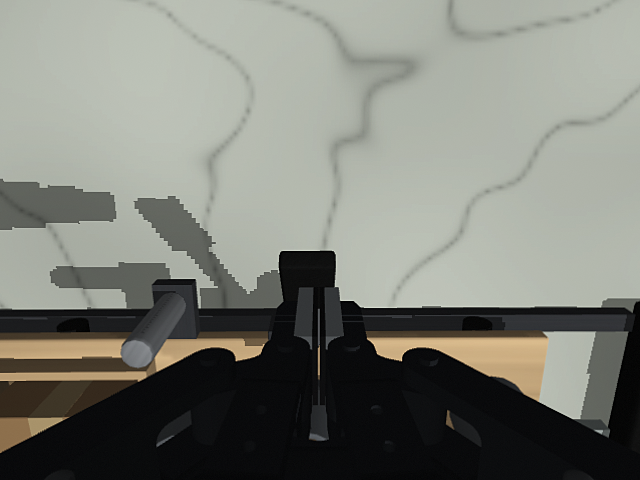

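The wrist view shows the raised pad at about (307,265), right under the closed fingers. Pressing down.

Call:
send_rows --deltas '[{"dx": 4, "dy": -1, "dz": -30, "rx": 0, "ry": 0, "rz": 0}, {"dx": 4, "dy": -1, "dz": -50, "rx": 0, "ry": 0, "rz": 0}, {"dx": 3, "dy": -1, "dz": -65, "rx": 0, "ry": 0, "rz": 0}, {"dx": 1, "dy": -1, "dz": -80, "rx": 0, "ry": 0, "rz": 0}, {"dx": -1, "dy": -1, "dz": -92, "rx": 0, "ry": 0, "rz": 0}]'

```text
clock: 25.7
tcp_pos: [0.4298, 0.1029, 0.0777]
orientation: [0.03, -3.138, -0.008]
contact_force: [-0.9, -0.9, 1.9]
grip_width: 0.0
gripper_force: 0.8
```

Call:
send_rows --deltas '[{"dx": 0, "dy": 0, "dz": -4, "rx": 0, "ry": 0, "rz": 0}, {"dx": 0, "dy": 0, "dz": -8, "rx": 0, "ry": 0, "rz": 0}, {"dx": 0, "dy": 0, "dz": -12, "rx": 0, "ry": 0, "rz": 0}, {"dx": 0, "dy": 0, "dz": -13, "rx": 0, "ry": 0, "rz": 0}, {"dx": 0, "dy": 0, "dz": -13, "rx": 0, "ry": 0, "rz": 0}]'

```text
clock: 26.12
tcp_pos: [0.431, 0.1028, 0.0659]
orientation: [0.03, -3.14, -0.009]
contact_force: [0.1, 0.4, -0.1]
grip_width: 0.0001
gripper_force: 0.0
```

Call:
send_rows --deltas '[{"dx": 0, "dy": 0, "dz": -1, "rx": 0, "ry": 0, "rz": 0}, {"dx": 0, "dy": 0, "dz": -2, "rx": 0, "ry": 0, "rz": 0}, {"dx": 0, "dy": 0, "dz": -3, "rx": 0, "ry": 0, "rz": 0}, {"dx": 0, "dy": 0, "dz": -4, "rx": 0, "ry": 0, "rz": 0}, {"dx": 0, "dy": 0, "dz": -4, "rx": 0, "ry": 0, "rz": 0}]'

```text
clock: 26.53
tcp_pos: [0.4314, 0.1028, 0.0637]
orientation: [0.028, -3.141, -0.01]
contact_force: [-8.4, -1.4, 31.8]
grip_width: -0.0004
gripper_force: 16.0
```

Pressed against the stop at 32 N. Now I'll retreat and verify.

Call:
send_rows --deltas '[{"dx": 0, "dy": 0, "dz": 20, "rx": 0, "ry": 0, "rz": 0}, {"dx": 0, "dy": 0, "dz": 60, "rx": 0, "ry": 0, "rz": 0}, {"dx": 0, "dy": 0, "dz": 100, "rx": 0, "ry": 0, "rz": 0}, {"dx": 0, "dy": 30, "dz": 130, "rx": 0, "ry": 0, "rz": 0}, {"dx": 0, "dy": 65, "dz": 150, "rx": 0, "ry": 0, "rz": 0}]'

```text
clock: 26.95
tcp_pos: [0.432, 0.1661, 0.2153]
orientation: [-0.019, 3.139, 0.01]
contact_force: [1.6, 0.3, -0.3]
grip_width: -0.0002
gripper_force: 0.0
```

Call:
send_rows --deltas '[{"dx": 0, "dy": 38, "dz": 10, "rx": 0, "ry": 0, "rz": 0}, {"dx": 0, "dy": 76, "dz": 20, "rx": 0, "ry": 0, "rz": 0}, {"dx": 0, "dy": 114, "dz": 30, "rx": 0, "ry": 0, "rz": 0}, {"dx": 0, "dy": 150, "dz": 30, "rx": 0, "ry": 0, "rz": 0}, {"dx": 0, "dy": 150, "dz": 30, "rx": 0, "ry": 0, "rz": 0}]'

```text
clock: 27.37
tcp_pos: [0.4291, 0.3262, 0.2427]
orientation: [0.044, -3.141, -0.017]
contact_force: [0.2, 0.6, -0.2]
grip_width: -0.0002
gripper_force: 0.0
```

```bash
python3 - <<'E'
from h import *
f=grab('top','t12.png'); c=cloud(f); z=c[...,2]; x,y=c[...,0],c[...,1]
def st(n,m):
    q=c[m]
    if len(q): print(n,len(q),q.mean(0).round(4),q.min(0).round(4),q.max(0).round(4))
    else: print(n,0)
st('t4',(z>.14)&(z<.165)&(x>.53)&(x<.6)&(y>.18)&(y<.3))
st('t2',(z>.14)&(z<.165)&(x>.53)&(x<.6)&(y>.07)&(y<.14))
st('carton',(z>.075)&(z<.1)&(x>.53)&(x<.62)&(y>-.12)&(y<0))
st('pad',(z>.04)&(z<.14)&(x>.39)&(x<.45)&(abs(y-.105)<.025))
st('labels/cards',(z>.02)&(x>.65)&(x<.9)&(abs(y)<.3))
cv2.imwrite('pics/c12.png',cv2.resize(f['frame'][180:340,90:430],(800,376)))
E
```

```text
t4 272 [0.5618 0.2321 0.1556] [0.5422 0.2132 0.1412] [0.5833 0.2525 0.162 ]
t2 275 [0.5644 0.1021 0.1559] [0.5447 0.0831 0.1401] [0.5839 0.1218 0.1637]
carton 942 [ 0.5677 -0.0476  0.0878] [ 0.5377 -0.0893  0.0782] [ 0.5994 -0.0053  0.0974]
pad 207 [0.4266 0.1041 0.0532] [0.406  0.0912 0.0438] [0.4488 0.119  0.0614]
labels/cards 3773 [0.7953 0.0252 0.0345] [ 0.7374 -0.2334  0.02  ] [0.8994 0.3    0.0591]
```

View pics/c12.png

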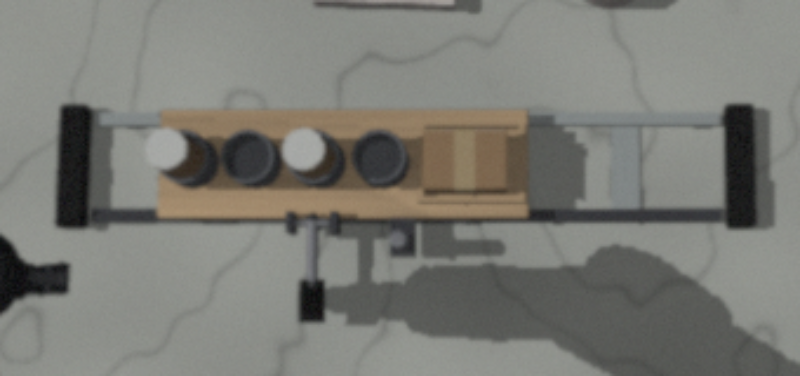

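Both tubes are seated, with their tops at about 156 mm. The carton lies flat in the tray, the pedal is level (pad at about 53 mm), and the trolley is against its stop.

```bash
python3 -c "
from bench import r
print(r.hand_in())"
```

```text
the job is handed in; nothing more can be done
None
```

I handed the job in after about 27 s of robot time: brake locked, both tubes in cups 2 and 4, carton flat in the tray, brake released, trolley rolled left to a hard stop and locked again; two doubts are that the stop came about 0.19 m from the start with rail still showing on its left, so I took it as the end of the track, and that the fingers hit it with 86 N, shifting the carton about 6 mm within the tray.

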